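# Hold a tube block square in the fence corner of a loading plate

### The arm

A 6-joint arm with a two-finger parallel gripper is mounted at the origin on the work surface. World frame = base frame: x ahead of the robot, y to its left, z up, the work surface at z = 0. Lengths are in m, angles in degrees, forces in N, time in s.
With the tool pointing down it reaches from about 0.4 to 0.825 m from the base axis. Payload 7 kg.
Tool frame: the origin (TCP) lies midway between the tips of the shut fingers; the grasp point (between the pads) lies 19 mm behind it; z points along the fingers, y is the direction in which the jaws open and shut (so a half turn about z gives the same grasp; the last joint's range is limited). The gripper opens to 88 mm and grips with 3 to 60 N. Pads are 19 mm wide; open, the fingers measure 130 mm over their backs; the gripper's body (78 mm by 193 mm) begins 47 mm behind the grasp point.
Start: joints at [-48.466, 20.546, 0.682, 0, -70.136, -16.507], TCP at [0.286, -0.612, 0.2] pointing down, gripper open.
Joint ranges: [-176.03, 176.03], [-82.01, 121.73], [-58.28, 71.71], [-173.87, 95.51], [-174.79, -0.11], [-173.66, 173.66]. Speed limits (degrees/s): [136.94, 136.94, 172.46, 180, 180, 180].

### API

Orientations are given as a 3x3 rotation matrix whose columns are the frame's x, y, z axes.
In Python, from rig import robot gives the robot as it stands. Calls block until the motion is done:
- robot.goto(position, orientation): joint-space move of the TCP to a pose.
- robot.servo_line(position, ori=None, speed=0.15): straight line of the TCP; ori=None keeps the orientation; speed is the mean speed in m/s.
- robot.movej(angles): joint-space move.
- robot.move_gripper(opening): opening from 0.0 (shut) to 1.0 (fully open); the grip force is fixed at half the most; returns when the fingers have stopped.
- robot.dwell(seconds).
- robot.ik(position, orientation): joint angles nearest the present ones, or None.
- robot.grab_frame(name): name is "scene" or "top"; returns (picture, depth): 384x512x3 uint8, red, green, blue; 384x512 float32, m along the optical axis (not along the pixel's ray), 0 where there is no reading.
- robot.camera_info(name): a dict with "vfov" (degrees; the focal length in pixels is half the picture's height over the tangent of half this angle, whatever the lens; pixels are square), "cx", "cy" (the principal point, pixels), "view" (4x4, takes a point from world to camera coordinates). Camera axes: x right, y down, z forward; pixel columns grow to the right and rows downward; lengths in m; the calibration is good to about 2 mm. A picture is of the moment at which its call begins. camera_info takes no time and is no camera call.
A pose or a line that the arm cannot do raises robot.Unreachable and nothing moves.
- robot.job_done(): hands the job in, once; it reports no verdict.
Readings, each from a call of its own:
- robot.read_t(): time.
- robot.read_qpos(): joint angles.
- robot.read_qvel(): joint speeds.
- robot.read_effort(): joint torques, N m.
- robot.read_position(): TCP position.
- robot.read_tcp_rot(): TCP orientation.
- robot.read_force(): force on the tool from outside, world axes, zero at the start.
- robot.read_ft_torque(): the same for the moment, N m.
- robot.read_grip_width(): opening from 0.0 (shut) to 1.0 (fully open).
Only numpy, scipy, OpenCV 4.12 (cv2) and the standard library are available. Lean on these libraries where they do the work, as an engineer would, in place of code of your own. Each camera call takes 0.05 s, during which the arm holds its last target.

### The job

Take the aluminium tube block from the bench, turn it so that its notched corner points away from the corner where the two fences of the dark steel loading plate meet, and set it flat on the plate. Press it into that corner so that it lies flush against both fences at once, with a firm push against each (aim for about 10 N, it must not fall to a mere touch), and finish while still holding it pressed there with the gripper: do not let go. Leave the two bottles and the beaker standing where they are.

Things in the scene. Friction and masses are not known exactly. Their poses are not given: they have to be found in the camera images.
- grip_bar (a point): Centre of the grip bar on top of the tube block, 56 mm above the block's underside. The bar is upright, 60 mm long (x), 16 mm thick (y) and 32 mm high (40 to 72 mm above the underside), in the middle of the block's top, rigidly part of it, meant to be taken from above across its thickness. The point's axes are the block's; z is up.
- tube_block: The loose tube block, bare aluminium, 0.4 to 0.7 kg: 100 mm long (x), 64 mm wide (y), 40 mm high, dark round wells on top. A square 20 x 20 mm notch cuts away one vertical corner, at -x, -y, over the full height. Origin: centre of the underside of the 100 x 64 outline, under the grip bar. Starts upright on the bench, 35 to 145 degrees from its final heading.
- block_corner (a point): The bottom corner of the block diagonally opposite the notch, at +50 mm x, +32 mm y of the block, on its underside. This is the corner that goes into the corner of the fences.
- plate: Fixed dark steel loading plate, smooth (metal slides easily on it and its fences), 200 x 170 x 10 mm, with two low fences that form a right-angled corner. Origin on the bench; the plate reaches from -110 to +90 mm in x, -95 to +75 mm in y; its top is 10 mm above the bench. With the block home, block and plate axes point the same way and the block's origin is at x +10, y +18, z +10 mm of the plate.
- side_fence: Rigid aluminium bar fixed on the plate along its x, 14 mm thick, rising 24 mm above the plate top. Its inner face looks to the plate's -y, at y = +50 mm of the plate, from x = -100 to +50 mm; the block's 100 mm long +y face meets it. Its frame is the plate's (same origin and axes).
- end_fence: Rigid aluminium bar fixed on the plate along its y, 14 mm thick, rising 24 mm above the plate top. Its inner face looks to the plate's -x, at x = +60 mm of the plate, from y = -74 to +50 mm; the block's 64 mm short +x face meets it. Its frame is the plate's (same origin and axes).
- fence_corner (a point): The point on the plate's top where the inner faces of the two fences meet, at x +60 mm, y +50 mm, z +10 mm of the plate; axes as the plate's.
- sample_bottle: Bystander: clear bottle with a white cap, 60 mm across, 170 mm tall; origin at the centre of its base. Stands beyond the work.
- amber_bottle: Bystander: amber bottle with a black cap, 68 mm across, 140 mm tall; origin at the centre of its base. Stands beyond the work.
- beaker: Bystander: open glass beaker, about 76 mm across, 90 mm tall; origin at the centre of its base. Stands to the left of the plate.

How it is judged (in metres and radians):
At the end, for the whole second after the job is handed in: The block lies flat on the plate and square to the fences (each within 2 degrees), at rest, its corner opposite the notch within 5 mm of the fences' corner; it presses on each fence with over 3 N and the fingers still press on it with over 3 N, all through the last second (horizontal distance between block_corner and fence_corner below 0.005 m and z of block_corner in the frame of plate between 0.006 and 0.013 m and angle between tube_block's own z axis and vertical below 0.035 rad and angle between the x axis of tube_block and the x axis of plate, either way round below 0.035 rad and contact force between tube_block and side_fence above 3 N and contact force between tube_block and end_fence above 3 N and contact force between tube_block and the fingers above 3 N and linear speed of tube_block below 0.01 m/s); the arm keeps its last pose, push and grip.
It fails at once if the clear bottle is shifted by more than 30 mm or tipped (distance of sample_bottle from where it was at the start of the episode above 0.03 m or angle between sample_bottle's own z axis and vertical above 0.35 rad).
It fails at once if the amber bottle is shifted by more than 30 mm or tipped (distance of amber_bottle from where it was at the start of the episode above 0.03 m or angle between amber_bottle's own z axis and vertical above 0.35 rad).
It fails at once if the beaker is shifted by more than 30 mm or tipped (distance of beaker from where it was at the start of the episode above 0.03 m or angle between beaker's own z axis and vertical above 0.35 rad).
It also fails if it takes over 50 s, if anything falls off the work surface, if the arm or the gripper's body presses on something with over 40 N, if the wrist force passes 120 N, or if a joint passes its speed limit or range.

## Working session

There is one attempt and no reset: what is moved stays moved. The work goes in short steps, each a Python script; the robot and the scene stay as the last script left them, time stands still between calls to the robot, and variables do not carry over. Pictures are saved under pics/ and viewed, and the job is handed in when it is done.

```bash
ls; mkdir -p pics
python3 - <<'E'
from rig import robot
import cv2, numpy as np
for n in ["scene","top"]:
    p,d=robot.grab_frame(n)
    np.savez(f"{n}0.npz",p=p,d=d)
    cv2.imwrite(f"pics/{n}0.png",cv2.cvtColor(p,cv2.COLOR_RGB2BGR))
    i=robot.camera_info(n);print(n,i)
print(robot.read_t(),robot.read_force(),robot.read_tcp_rot())
E
```

```text
pics
scene {'vfov': 54.943904800727054, 'cx': 255.84513170746206, 'cy': 190.69023155122161, 'view': array([[-0.86455422,  0.50250387,  0.00598889,  0.45549137],
       [ 0.42037742,  0.7296837 , -0.53930004, -0.2464062 ],
       [-0.27537035, -0.46373653, -0.8420924 ,  1.31668919],
       [ 0.        ,  0.        ,  0.        ,  1.        ]])}
top {'vfov': 48.19289597933229, 'cx': 256.5246886199063, 'cy': 193.12586675122384, 'view': array([[-0.01572812, -0.99969679,  0.01894598,  0.0567277 ],
       [-0.99830172,  0.01463755, -0.05638627,  0.57824173],
       [ 0.05609185, -0.01980065, -0.99822925,  1.18935374],
       [ 0.        ,  0.        ,  0.        ,  1.        ]])}
0.1 [ 1.05183258  0.95005489 -0.36607162] [[-9.06155259e-01 -4.22944561e-01 -7.37612183e-04]
 [-4.22945181e-01  9.06154409e-01  1.24921005e-03]
 [ 1.40043934e-04  1.44394778e-03 -9.99998948e-01]]
```

View pics/scene0.png

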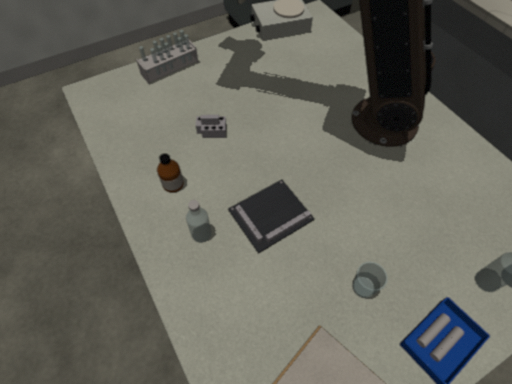

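View pics/top0.png

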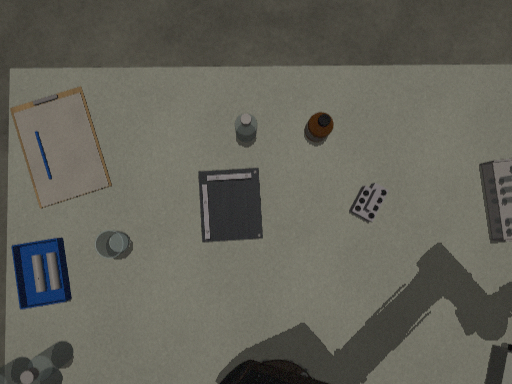

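```bash
cat > h.py <<'E'
import numpy as np, cv2
from rig import robot
def cam(n):
    i=robot.camera_info(n); f=192/np.tan(np.radians(i['vfov']/2))
    return np.array([[f,0,i['cx']],[0,f,i['cy']],[0,0,1]]),np.array(i['view'])
def cloud(n,d):
    K,V=cam(n); v,u=np.mgrid[0:384,0:512].astype(float)
    P=np.stack([(u-K[0,2])/K[0,0]*d,(v-K[1,2])/K[1,1]*d,d],-1)
    return (P-V[:3,3])@V[:3,:3]
def proj(n,X):
    K,V=cam(n); X=np.atleast_2d(X)
    p=(X@V[:3,:3].T+V[:3,3])@K.T
    return p[:,:2]/p[:,2:]
def onplane(n,uv,z):
    K,V=cam(n); uv=np.atleast_2d(np.array(uv,float))
    r=np.c_[uv,np.ones(len(uv))]@np.linalg.inv(K).T@V[:3,:3]
    C=-V[:3,:3].T@V[:3,3]
    return C+r*((z-C[2])/r[:,2])[:,None]
def ortho(n,img,c,half,z,res=0.0005):
    # rectified view at plane z: cols -> -y, rows -> -x
    N=int(2*half/res); a=(np.arange(N)+.5)*res-half
    Y,X=np.meshgrid(c[1]-a,c[0]-a)
    uv=proj(n,np.stack([X.ravel(),Y.ravel(),np.full(X.size,z)],-1)).reshape(N,N,2).astype(np.float32)
    return cv2.remap(img,uv[...,0],uv[...,1],cv2.INTER_CUBIC)
E
python3 - <<'E'
from h import *
z=np.load('top0.npz');p,d=z['p'],z['d']
C=cloud('top',d)
for nm,uv in dict(plate=(232,215),block=(369,202),amber=(319,122),clear=(246,120),beaker=(119,242),bench=(300,220),base=(258,375)).items():
    print(nm,C[uv[1],uv[0]].round(4))
def show(c,half,zz,name,S):
    o=ortho('top',p,c,half,zz,2*half/600)
    o=np.clip(o.astype(float)*S,0,255).astype(np.uint8)
    cv2.imwrite(name,cv2.cvtColor(o,cv2.COLOR_RGB2BGR))
cb=C[202,369];cp=C[205,232]
show(cb,.09,.04,'pics/blk.png',1.6)
show(cp,.14,.01,'pics/plt.png',2)
b=C.reshape(-1,3); m=(np.hypot(b[:,0]-cb[0],b[:,1]-cb[1])<.09)&(b[:,2]>.015)
print(m.sum(),np.histogram(b[m,2],bins=np.arange(.01,.09,.005)))
E
```

```text
plate [0.5188 0.1177 0.0108]
block [ 0.5477 -0.2538  0.0684]
amber [ 0.7516 -0.112   0.1384]
clear [0.7516 0.0741 0.1703]
beaker [0.4482 0.4358 0.0011]
bench [ 0.5017 -0.0743  0.0024]
base [0.1933 0.057  0.3326]
879 (array([  0,  16,  20,  15,  25, 215, 363,  42,   8,  10,  16,  33,  90,
        26,   0]), array([0.01 , 0.015, 0.02 , 0.025, 0.03 , 0.035, 0.04 , 0.045, 0.05 ,
       0.055, 0.06 , 0.065, 0.07 , 0.075, 0.08 , 0.085]))
```

View pics/blk.png

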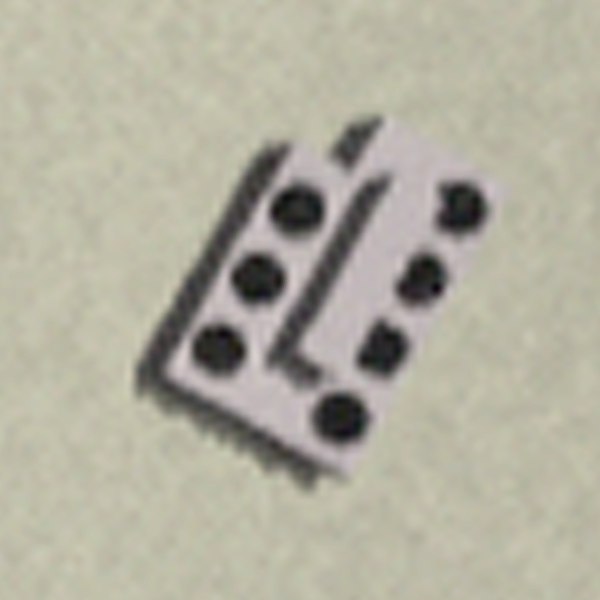

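View pics/plt.png

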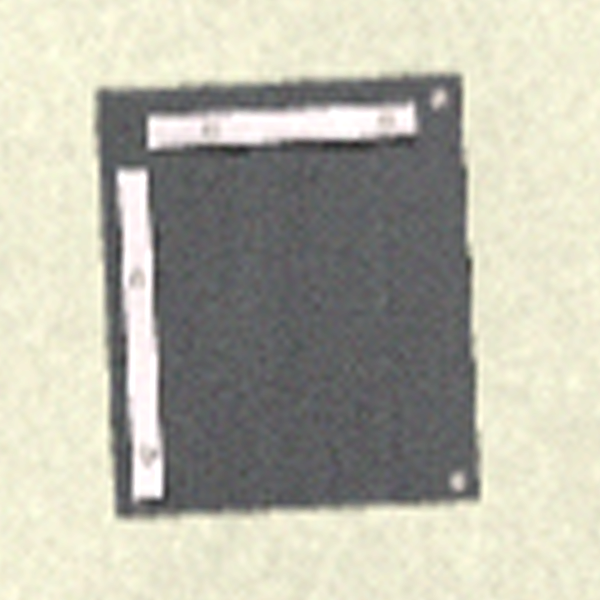

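```bash
cat > m.py <<'E'
from h import *
from scipy.optimize import minimize
z=np.load('top0.npz');p,d=z['p'],z['d']
C=cloud('top',d)
V=cam('top')[1]; print('cam',-V[:3,:3].T@V[:3,3])
# plate
c=np.array([.53,.115]);half=.14
o=ortho('top',p,c,half,.01,.0005)
g=cv2.cvtColor(o,cv2.COLOR_RGB2GRAY)
t,m=cv2.threshold(g,0,255,cv2.THRESH_OTSU+cv2.THRESH_BINARY_INV)
cs,_=cv2.findContours(m,cv2.RETR_EXTERNAL,cv2.CHAIN_APPROX_NONE)
k=max(cs,key=cv2.contourArea)
r=cv2.minAreaRect(k); q=cv2.boxPoints(r)
W=np.stack([c[0]+half-(q[:,1]+.5)*.0005,c[1]+half-(q[:,0]+.5)*.0005],-1)
print('plate rect size mm',np.array(r[1])*.5,'corners',W.round(4).tolist(),'otsu',t)
for i in range(4):
    e=W[(i+1)%4]-W[i];print(np.hypot(*e).round(4),np.degrees(np.arctan2(e[1],e[0])).round(2))
# block: silhouette fit on color mask
hsv=p.astype(float)
bg=hsv[...,2]-hsv[...,1]
print('bench b-g',bg[180:230,280:330].mean(),bg[180:230,280:330].std(),'block',bg[203,380:382],bg[195:210,360:380].max())
np.save('bg.npy',bg)
b=C.reshape(-1,3);mm=(np.hypot(b[:,0]-.5477,b[:,1]+.2538)<.09)&(b[:,2]>.058)
pts=b[mm]; rr=cv2.minAreaRect((pts[:,:2]*1000).astype(np.float32)); print('bar depth pts',mm.sum(),pts.mean(0),rr)
mt=(np.hypot(b[:,0]-.5477,b[:,1]+.2538)<.09)&(b[:,2]>.03)
rr=cv2.minAreaRect((b[mt][:,:2]*1000).astype(np.float32)); print('top depth',rr)
E
python3 m.py
```

```text
cam [0.51143888 0.07179644 1.21877783]
plate rect size mm [201.46664429 172.83531189] corners [[0.6452, 0.2137], [0.6536, 0.041], [0.4524, 0.0313], [0.444, 0.2039]] otsu 83.0
0.1728 -87.22
0.2015 -177.22
0.1728 92.78
0.2015 2.78
bench b-g -12.6052 1.2941920104837614 block [ 1. -1.] 8.0
bar depth pts 169 [ 0.55279008 -0.26347948  0.07110721] ((552.7293701171875, -264.477294921875), (17.60916519165039, 59.6667366027832), 61.174861907958984)
top depth ((552.7237548828125, -264.3475036621094), (65.2540283203125, 101.26538848876953), 61.15592956542969)
```

```bash
cat >> m.py <<'E'
print('----')
pw=np.stack([c[0]+half-(k[:,0,1]+.5)*.0005,c[1]+half-(k[:,0,0]+.5)*.0005],-1)
L=[]
for i in range(4):
    a,b2=W[i],W[(i+1)%4]; e=(b2-a);l=np.hypot(*e);e/=l;n=np.array([-e[1],e[0]])
    s=(pw-a)@e; t=(pw-a)@n; sel=(s>.012)&(s<l-.012)&(abs(t)<.006)
    v=cv2.fitLine(pw[sel].astype(np.float32),cv2.DIST_HUBER,0,.001,1e-5).ravel()
    print(sel.sum(),'yaw mod 90',(np.degrees(np.arctan2(v[1],v[0]))%90).round(2),v[2:])
    L.append(v[2:]@n*n)
    L[-1]=v
ctr=[]
yaw=np.radians(2.78)
def R(a): return np.array([[np.cos(a),-np.sin(a)],[np.sin(a),np.cos(a)]])
def overlay(n,name,ph,bh,box):
    im=cv2.cvtColor(np.load(n+'0.npz')['p'],cv2.COLOR_RGB2BGR)
    x0,y0,x1,y1=box;s=min(800/(x1-x0),600/(y1-y0))
    im=cv2.resize(im[y0:y1,x0:x1],None,fx=s,fy=s,interpolation=cv2.INTER_CUBIC);im=np.clip(im*1.5,0,255).astype(np.uint8)
    def poly(pts,z,h,col):
        w=pts@R(h[2]).T/1000+h[:2]
        q=proj(n,np.c_[w,np.full(len(w),z)])
        q=((q-[x0,y0]+.5)*s).astype(int);cv2.polylines(im,[q.reshape(-1,1,2)],True,col,1,cv2.LINE_AA)
    poly(np.array([[-110,-95],[90,-95],[90,75],[-110,75.]]),.01,ph,(0,255,0))
    poly(np.array([[-100,50],[50,50],[50,64],[-100,64.]]),.034,ph,(0,0,255))
    poly(np.array([[60,-74],[60,50],[74,50],[74,-74.]]),.034,ph,(0,0,255))
    N=np.array([[-50,-12],[-30,-12],[-30,-32],[50,-32],[50,32],[-50,32.]])
    poly(N,.04,bh,(0,255,0));poly(N,0,bh,(255,0,0));poly(np.array([[-30,-8],[30,-8],[30,8],[-30,8.]]),.072,bh,(0,0,255))
    cv2.imwrite(name,im)
ph=(.5583,.1330,yaw);bh=(.5527,-.2644,np.radians(151.16))
overlay('top','pics/ovt.png',ph,bh,(190,150,410,250))
overlay('scene','pics/ovs.png',ph,bh,(180,100,330,260))
E
python3 m.py | sed -n '/----/,$p'
```

```text
----
297 yaw mod 90 2.8 [0.6492 0.1089]
354 yaw mod 90 2.69 [0.553      0.03777542]
297 yaw mod 90 2.63 [0.44875002 0.12515   ]
355 yaw mod 90 2.72 [0.57305    0.20910001]
```

View pics/ovt.png

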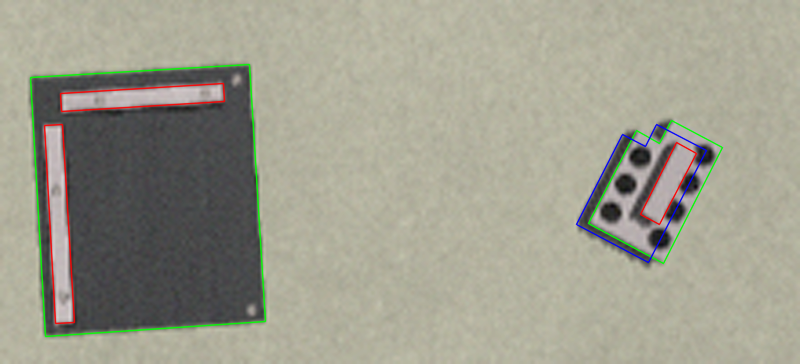

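View pics/ovs.png

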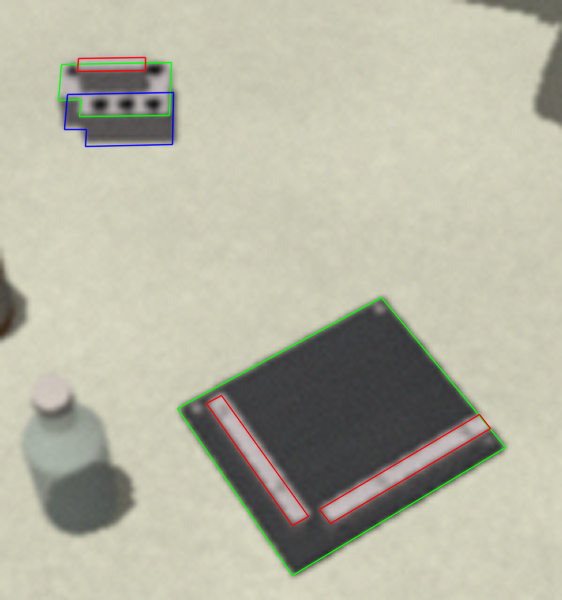

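```bash
cat >> h.py <<'E'
def ori(yx):
    a=np.radians(yx);c,s=np.cos(a),np.sin(a)
    return np.array([[c,s,0],[s,-c,0],[0,0,-1.]])
def st(msg=''):
    print(msg,'t',round(float(robot.read_t()),2),'p',np.round(robot.read_position(),4),'F',np.round(robot.read_force(),2),'T',np.round(robot.read_ft_torque(),2),'w',round(float(robot.read_grip_width()),3))
E
python3 - <<'E'
from h import *
by=150.6; g=[.5525,-.2630]
print(robot.ik([g[0],g[1],.2],ori(by-180)),robot.ik([g[0],g[1],.2],ori(by)))
robot.goto([g[0],g[1],.14],ori(by-180)); st('hover'); print(np.round(robot.read_qpos(),1))
robot.servo_line([g[0],g[1],.044],speed=.08); st('down')
robot.move_gripper(0.0); st('grip')
robot.servo_line([g[0],g[1],.064],speed=.05); robot.dwell(.2); st('lift')
p,d=robot.grab_frame('top');cv2.imwrite('pics/lift.png',cv2.cvtColor(cv2.resize(p[140:260,180:440],None,fx=3,fy=3),cv2.COLOR_RGB2BGR))
p,d=robot.grab_frame('scene');cv2.imwrite('pics/lifts.png',cv2.cvtColor(cv2.resize(p[60:260,130:330],None,fx=3,fy=3),cv2.COLOR_RGB2BGR))
E
```

```text
[ -7.18812397  14.64819854  -7.65035723   0.         -67.70144423
  67.78812397] [  -7.18812397   14.64819854   -7.65035723    0.          -67.70144423
 -112.21187603]
hover t 1.73 p [ 0.5523 -0.2636  0.1401] F [-0.33 -0.37  0.37] T [-0.1   0.17 -0.03] w 0.996
[ -7.2  17.2 -12.3   0.  -60.5  67.7]
down t 3.08 p [ 0.5529 -0.2631  0.0446] F [-0.03 -0.39  0.45] T [-0.05  0.16 -0.02] w 0.996
grip t 4.23 p [ 0.5523 -0.2634  0.0441] F [-1.48 -3.59  1.48] T [-1.26  0.69  0.03] w 0.164
lift t 4.98 p [ 0.5522 -0.2629  0.0637] F [ 0.19  0.24 -5.41] T [ 0.01  0.14 -0.02] w 0.162
```

View pics/lifts.png

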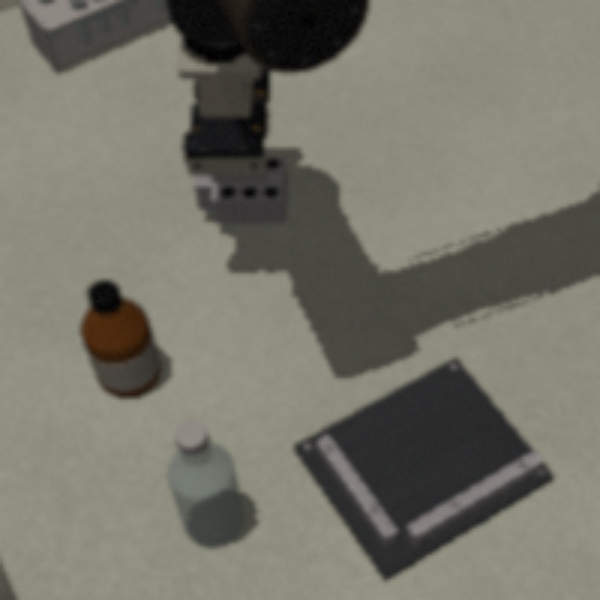

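Run:
```python
from h import *
yaw=2.7; r=np.radians(yaw); R=np.array([[np.cos(r),-np.sin(r)],[np.sin(r),np.cos(r)]])
O=np.array([.5583,.1330]); home=O+R@[.010,.018]; pre=O+R@[-.004,.004]
print(home,pre)
for yx in (yaw-180,yaw): print(yx,robot.ik([pre[0],pre[1],.15],ori(yx)),robot.ik([pre[0],pre[1],.054],ori(yx)))
```

```text
[0.56744098 0.15145108] [0.55411601 0.13680713]
-177.3 [  33.50473297   12.97682633  -16.78011313    0.          -60.24306054
 -120.80473297] [  33.50473297   18.67708845  -23.25124742    0.          -48.07166414
 -120.80473297]
2.7 [ 33.50473297  12.97682633 -16.78011313   0.         -60.24306054
  59.19526703] [ 33.50473297  18.67708845 -23.25124742   0.         -48.07166414
  59.19526703]
```

Run:
```python
from h import *
yaw=2.7; r=np.radians(yaw); R=np.array([[np.cos(r),-np.sin(r)],[np.sin(r),np.cos(r)]])
O=np.array([.5583,.1330]); pre=O+R@[-.004,.004]
robot.servo_line([.5525,-.263,.14],speed=.12)
o=ori(yaw-180)
robot.goto([*pre,.14],o); st('hover')
robot.servo_line([*pre,.061],speed=.06); robot.dwell(.3); st('above')
for n in ('top','scene'):
    p,d=robot.grab_frame(n);np.savez(f'{n}1.npz',p=p,d=d)
    s=p[140:260,180:300] if n=='top' else p[140:300,180:340]
    s=np.clip(s*1.6,0,255).astype(np.uint8)
    cv2.imwrite(f'pics/ab_{n}.png',cv2.cvtColor(cv2.resize(s,(600,600),interpolation=cv2.INTER_CUBIC),cv2.COLOR_RGB2BGR))
```

```text
hover t 8.63 p [0.5542 0.1366 0.1399] F [ 0.49  0.37 -5.46] T [-0.08  0.01 -0.02] w 0.163
above t 10.4 p [0.5542 0.1368 0.0612] F [-0.18  1.05 -5.42] T [-0.06 -0.02  0.03] w 0.164
```

View pics/ab_top.png

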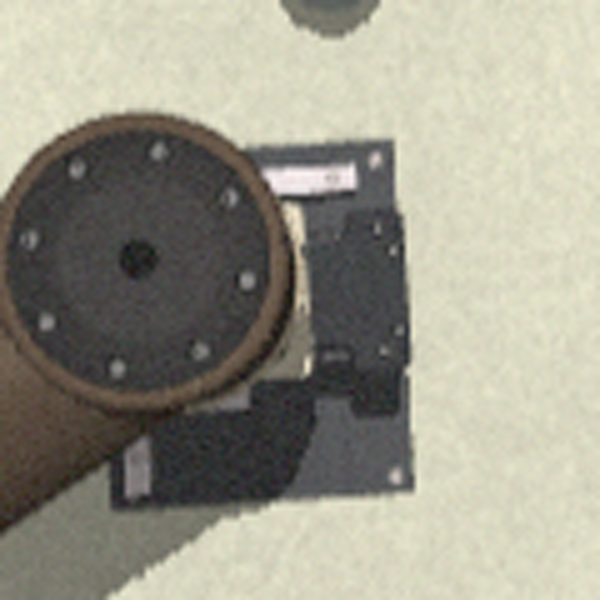

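View pics/ab_scene.png

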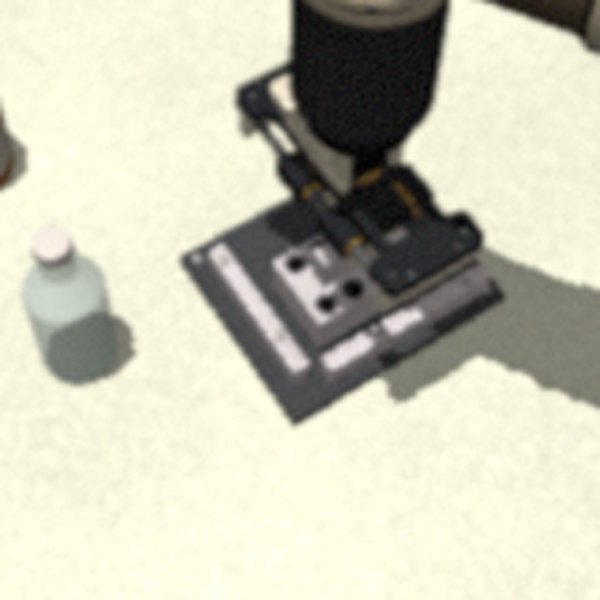

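Run:
```python
from h import *
yaw=2.7; r=np.radians(yaw); R=np.array([[np.cos(r),-np.sin(r)],[np.sin(r),np.cos(r)]])
O=np.array([.5583,.1330]); pre=O+R@[-.004,.004]
def F(n=6):
    a=[]
    for _ in range(n): a.append(robot.read_force()); robot.dwell(.02)
    f=np.mean(a,0); return np.r_[R.T@f[:2],f[2]]
z=.0555
robot.servo_line([*pre,z],speed=.03)
f=F();print(z,f.round(2))
while f[2]<-3.0 and z>.051:
    z-=.0007; robot.servo_line([*pre,z],speed=.02); f=F();print(round(z,4),f.round(2),robot.read_position()[2].round(4))
st('down')
```

```text
0.0555 [ 0.14 -0.11 -4.96]
0.0548 [ 0.15  0.18 -5.34] 0.0548
0.0541 [-0.13 -0.21 -5.13] 0.0541
0.0534 [-0.11  1.09 -1.88] 0.0537
down t 11.98 p [0.5544 0.137  0.0537] F [-0.8   0.92 -1.33] T [0.33 0.06 0.02] w 0.162
```

```bash
cat > push.py <<'E'
from h import *
yaw=2.7; r=np.radians(yaw); R=np.array([[np.cos(r),-np.sin(r)],[np.sin(r),np.cos(r)]])
O=np.array([.5583,.1330])
def F(n=5):
    a=[]
    for _ in range(n): a.append(np.r_[robot.read_force(),robot.read_ft_torque()]); robot.dwell(.02)
    f=np.mean(a,0); return np.r_[R.T@f[:2],f[2],R.T@f[3:5],f[5]]
def pl():
    p=robot.read_position(); return np.r_[R.T@(p[:2]-O),p[2]]*1000
def go(u,z,speed=.03):
    robot.servo_line([*(O+R@np.array(u)/1000),z],speed=speed)
E
python3 - <<'E'
from push import *
z=.0534;u=np.array([-4.,4.])
u[1]=14.5; go(u,z,.03); f=F(); print(u,f.round(2),pl().round(2))
while f[1]>-6 and u[1]<22:
    u[1]+=.5; go(u,z,.02); f=F(); print(u,f.round(2),pl().round(2))
u[0]=6.5; go(u,z,.03); f=F(); print(u,f.round(2),pl().round(2))
while f[0]>-6 and u[0]<14:
    u[0]+=.5; go(u,z,.02); f=F(); print(u,f.round(2),pl().round(2))
st()
E
```

```text
[-4.  14.5] [-0.61  1.71  0.07  0.48  0.23  0.02] [-3.76 14.99 53.61]
[-4. 15.] [-0.46  0.96  0.72  0.37  0.07 -0.01] [-3.8  15.14 53.54]
[-4.  15.5] [ 0.92 -1.29  1.75 -0.62 -0.24  0.01] [-3.87 15.28 53.51]
[-4. 16.] [ 0.51 -2.95  2.23 -1.15 -0.26 -0.02] [-3.97 15.8  53.5 ]
[-4.  16.5] [-0.03 -3.3   4.29 -1.35 -0.1   0.02] [-4.01 16.41 53.5 ]
[-4. 17.] [-0.16 -3.24  5.27 -1.37  0.07 -0.01] [-4.02 16.97 53.46]
[-4.  17.5] [-0.19 -3.52  5.57 -1.39  0.09 -0.  ] [-3.99 17.51 53.46]
[-4. 18.] [ 0.08 -4.47  5.18 -1.84 -0.07  0.02] [-3.97 17.8  53.46]
[-4.  18.5] [ 0.31 -6.7   5.81 -2.54 -0.26 -0.01] [-3.99 17.86 53.5 ]
[ 6.5 18.5] [-4.57 -4.78  9.18 -1.89  1.66  0.  ] [ 5.23 17.77 53.39]
[ 7.  18.5] [-6.11 -4.67 10.26 -1.69  2.28  0.03] [ 5.34 17.76 53.37]
 t 16.15 p [0.5628 0.151  0.0534] F [-5.73 -4.15 10.34] T [-1.86  2.11  0.04] w 0.164
```

Run:
```python
from push import *
z=.0538;u=np.array([7.,18.5])
go(u,z,.02);robot.dwell(.2); f=F(); print(u,f.round(2),pl().round(2))
while f[0]>-8.5 and u[0]<14:
    u[0]+=.5; go(u,z,.02); robot.dwell(.1);f=F(); print(u,f.round(2),pl().round(2))
st()
for n in ('scene','top'):
    p,d=robot.grab_frame(n);np.savez(f'{n}2.npz',p=p,d=d)
    s=p[140:260,180:300] if n=='top' else p[180:260,220:320]
    s=np.clip(s*1.6,0,255).astype(np.uint8)
    cv2.imwrite(f'pics/pr_{n}.png',cv2.cvtColor(cv2.resize(s,(600,600) if n=='top' else (750,600),interpolation=cv2.INTER_CUBIC),cv2.COLOR_RGB2BGR))
```

```text
[ 7.  18.5] [-4.84 -4.26  7.69 -1.68  1.77  0.01] [ 5.32 17.78 53.45]
[ 7.5 18.5] [-6.16 -4.07  7.91 -1.57  2.08  0.02] [ 5.62 17.76 53.43]
[ 8.  18.5] [-5.48 -3.98  8.05 -1.56  2.16  0.03] [ 6.08 17.73 53.42]
[ 8.5 18.5] [-5.5  -4.05  8.49 -1.55  2.16  0.02] [ 6.55 17.73 53.43]
[ 9.  18.5] [-5.95 -4.29  8.09 -1.56  2.15  0.03] [ 7.06 17.74 53.43]
[ 9.5 18.5] [-6.01 -3.93  8.13 -1.57  2.14  0.  ] [ 7.57 17.72 53.43]
[10.  18.5] [-5.37 -4.    8.19 -1.58  2.15  0.01] [ 8.06 17.73 53.41]
[10.5 18.5] [-5.74 -3.83  8.13 -1.55  2.17  0.02] [ 8.57 17.75 53.41]
[11.  18.5] [-6.32 -4.    8.34 -1.55  2.17  0.03] [ 9.04 17.75 53.43]
[11.5 18.5] [-5.41 -4.13  7.99 -1.57  2.17 -0.01] [ 9.59 17.76 53.46]
[12.  18.5] [-5.6  -3.85  8.17 -1.56  2.18  0.01] [10.06 17.74 53.43]
[12.5 18.5] [-5.9  -3.97  8.09 -1.57  2.19  0.03] [10.57 17.74 53.42]
[13.  18.5] [-5.82 -3.93  7.96 -1.55  2.17  0.01] [11.06 17.74 53.43]
[13.5 18.5] [-5.54 -4.44  8.07 -1.56  2.14  0.01] [11.59 17.75 53.43]
[14.  18.5] [-6.1  -3.87  8.38 -1.57  2.17  0.01] [12.08 17.76 53.43]
 t 22.75 p [0.5695 0.1513 0.0534] F [-4.87 -4.2   8.45] T [-1.64  2.11 -0.01] w 0.164
```

View pics/pr_scene.png

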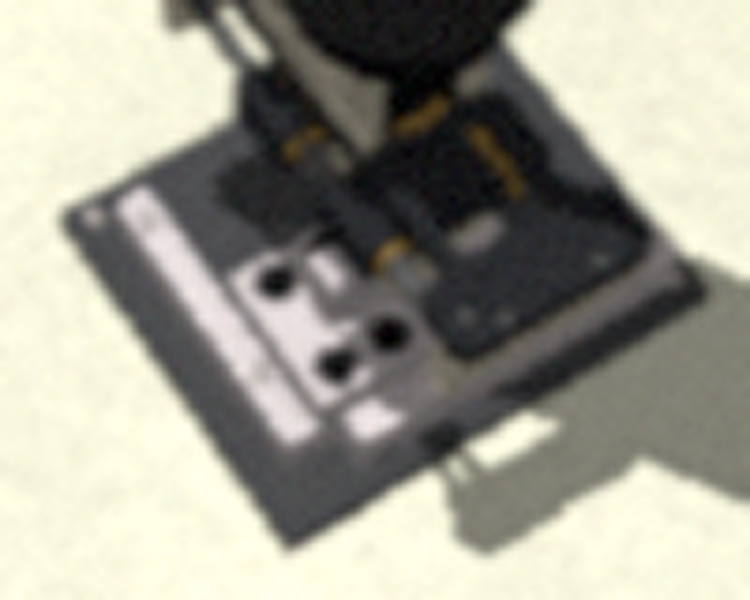

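```bash
cat > ov.py <<'E'
from push import *
import sys
def ov(npz,name,xs,box=(220,180,320,260)):
    im=cv2.cvtColor(np.load(npz)['p'],cv2.COLOR_RGB2BGR); x0,y0,x1,y1=box; s=min(800/(x1-x0),600/(y1-y0))
    im=cv2.resize(im[y0:y1,x0:x1],None,fx=s,fy=s,interpolation=cv2.INTER_CUBIC);im=np.clip(im*1.7,0,255).astype(np.uint8)
    def poly(pts,z,col):
        w=np.array(pts,float)/1000@R.T+O
        q=((proj('scene',np.c_[w,np.full(len(w),z)])-[x0,y0]+.5)*s).astype(int);cv2.polylines(im,[q.reshape(-1,1,2)],True,col,1,cv2.LINE_AA)
    poly([[-110,-95],[90,-95],[90,75],[-110,75.]],.01,(0,255,0))
    poly([[-100,50],[50,50],[50,64],[-100,64.]],.034,(0,0,255))
    poly([[60,-74],[60,50],[74,50],[74,-74.]],.034,(0,0,255))
    for x,c in zip(xs,[(255,0,0),(255,0,255)]):
        poly([[x-50,-14+18-16],[x-30,-12+18],[x-30,-14],[x+50,-14],[x+50,50],[x-50,50]],.05,c)
        poly([[x-30,10],[x+30,10],[x+30,26],[x-30,26]],.082,c)
    cv2.imwrite(name,im)
ov('scene2.npz','pics/ov2.png',[10,4])
E
python3 ov.py
```

```text
(no output)
```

View pics/ov2.png

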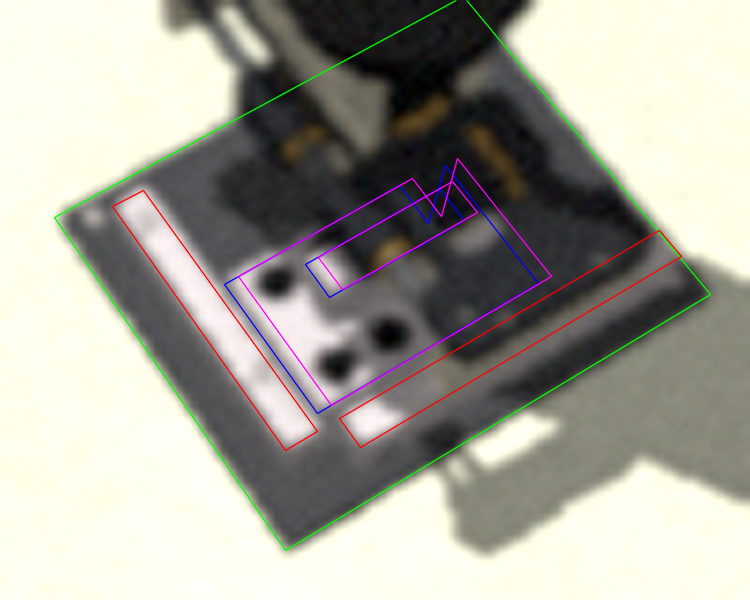

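Run:
```python
from push import *
def blobs(npz,roi):
    g=cv2.cvtColor(np.load(npz)['p'],cv2.COLOR_RGB2GRAY).astype(np.float32); out=[]
    for (u,v) in roi:
        u0,v0=int(u)-3,int(v)-3; s=g[v0:v0+8,u0:u0+8]; w=np.clip(s.min()+35-s,0,None)
        yy,xx=np.mgrid[0:8,0:8]; out.append((u0+(w*xx).sum()/w.sum(),v0+(w*yy).sum()/w.sum()))
    return np.array(out)
a=blobs('scene1.npz',[(259.2,210.1),(273.9,216.8),(267.2,220.8)])
b=blobs('scene2.npz',[(256.7,217.6),(271.7,224.5),(264.9,228.8)])
for q,z in ((a,.057),(b,.05),(b,.0495)):
    print(q.round(1).tolist(),((onplane('scene',q,z)[:,:2]-O)@R*1000).round(1).tolist())
```

```text
[[258.6, 209.8], [273.8, 216.6], [266.7, 220.7]] [[27.1, -17.3], [3.0, 24.3], [27.0, 24.3]]
[[256.6, 217.0], [271.5, 224.2], [264.6, 228.2]] [[42.5, -4.1], [19.7, 37.8], [42.8, 37.7]]
[[256.6, 217.0], [271.5, 224.2], [264.6, 228.2]] [[42.4, -4.3], [19.5, 37.6], [42.6, 37.5]]
```

Run:
```python
from push import *
z=.0540;u=np.array([14.,18.5])
f=F();b=f[0]
while f[0]>-12 and u[0]<21:
    u[0]+=.6; go(u,z,.03); f=F(4); print(u,f.round(2),pl().round(2))
st()
```

```text
[14.6 18.5] [-5.13 -4.03  7.47 -1.5   2.06  0.  ] [12.56 17.74 53.44]
[15.2 18.5] [-8.22 -3.13  8.74 -1.22  2.95  0.05] [12.61 17.73 53.43]
[15.8 18.5] [-1.009e+01 -2.520e+00  1.078e+01 -9.500e-01  3.810e+00 -1.000e-02] [12.66 17.73 53.42]
[16.4 18.5] [-1.237e+01 -1.490e+00  1.260e+01 -6.600e-01  4.650e+00  1.000e-02] [12.65 17.66 53.37]
 t 24.2 p [0.5701 0.1512 0.0534] F [-12.06  -1.89  12.11] T [-0.88  4.58 -0.  ] w 0.166
```

Run:
```python
from push import *
z=.0545;u=np.array([16.4,18.5])
go(u,z,.02); f=F(4); print(u,f.round(2),pl().round(2))
for i in range(14):
    if f[1]>-13: u[1]+=.7
    if f[0]>-14: u[0]+=.4
    if f[1]<=-13 and f[0]<=-14: break
    if f[2]>9: z+=.0003
    go(u,z,.03); robot.dwell(.1); f=F(4); print(u,round(z,4),f.round(2),pl().round(2))
st()
p,d=robot.grab_frame('scene');np.savez('scene3.npz',p=p,d=d)
from ov import ov
ov('scene3.npz','pics/ov3.png',[10])
```

```text
[16.4 18.5] [-10.77  -1.7    8.9   -0.65   4.05   0.03] [12.64 17.7  53.46]
[16.8 19.2] 0.0545 [-12.16  -4.31  10.09  -1.52   4.29   0.02] [12.64 17.7  53.45]
[17.2 19.9] 0.0548 [-1.148e+01 -5.890e+00  9.090e+00 -2.360e+00  4.220e+00  1.000e-02] [12.62 17.75 53.45]
[17.6 20.6] 0.0551 [-11.01  -8.36   8.24  -3.16   4.18   0.04] [12.58 17.82 53.51]
[18.  21.3] 0.0551 [-11.68 -10.38   9.52  -3.99   4.4    0.05] [12.58 17.85 53.48]
[18.4 22. ] 0.0554 [-12.02 -12.34   8.93  -4.65   4.45   0.04] [12.6  18.02 53.56]
[18.8 22.7] 0.0554 [-12.62 -13.76  10.53  -5.46   4.76   0.07] [12.59 18.11 53.58]
[19.2 22.7] 0.0557 [-13.13 -13.49   9.72  -5.26   4.98   0.04] [12.59 18.08 53.59]
[19.6 22.7] 0.056 [-13.87 -13.37   8.45  -5.05   5.23   0.06] [12.6  18.06 53.64]
[20.  22.7] 0.056 [-15.62 -12.35   9.78  -4.88   5.76   0.04] [12.66 18.09 53.62]
[20.  23.4] 0.0563 [-14.24 -14.21   8.93  -5.47   5.42   0.06] [12.71 18.41 53.89]
 t 28.68 p [0.5701 0.152  0.0539] F [-13.63 -15.17   8.73] T [-5.71  5.16  0.06] w 0.163
```

View pics/ov3.png

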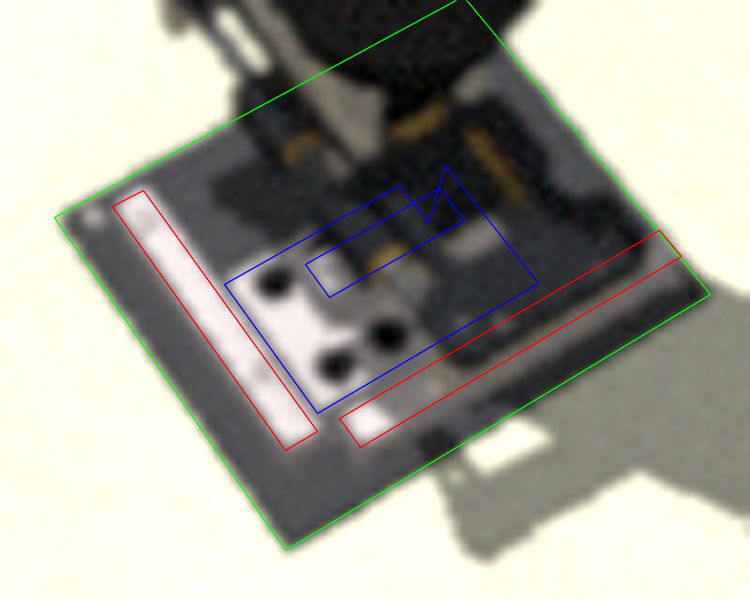

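Run:
```python
from push import *
def tilt():
    T=robot.read_tcp_rot(); z=T[:,2]; zz=R.T@z[:2]; print('tilt deg plate x,y',np.degrees(zz).round(2),'yaw',np.degrees(np.arctan2(T[1,0],T[0,0])).round(2))
tilt()
for u,z in (([20,22.9],.0553),([20,22.6],.0550)):
    go(u,z,.02); robot.dwell(.3); f=F(); print(u,z,f.round(2),pl().round(2)); tilt()
```

```text
tilt deg plate x,y [-0.79 -0.43] yaw -177.42
[20, 22.9] 0.0553 [-17.18 -13.21  15.44  -5.07   6.56   0.04] [12.76 18.19 53.67]
tilt deg plate x,y [-0.76 -0.4 ] yaw -177.41
[20, 22.6] 0.055 [-18.13 -11.9   17.75  -4.63   7.03   0.02] [12.78 18.19 53.64]
tilt deg plate x,y [-0.75 -0.39] yaw -177.4
```

```bash
cat >> push.py <<'E'
from scipy.spatial.transform import Rotation as Ro
def tilt():
    T=robot.read_tcp_rot(); zz=R.T@T[:2,2]; return np.degrees(zz)
def cori(tx,ty):
    # tilt tool z (down) toward plate x by tx deg, y by ty deg
    w=np.radians([ty,-tx,0.]); w[:2]=R@w[:2]
    return Ro.from_rotvec(w).as_matrix()@ori(yaw-180)
E
python3 - <<'E'
from push import *
print((R.T@cori(1,.5)[:2,2]*57.3).round(2))
z=.0554;u=np.array([20,22.6])
for k in (.5,1.):
    robot.servo_line([*(O+R@u/1000),z],ori=cori(.7*k,.35*k),speed=.02); robot.dwell(.3); f=F(); print(k,f.round(2),pl().round(2),tilt().round(2))
st()
E
```

```text
[1.  0.5]
0.5 [-1.710e+01 -1.179e+01  1.455e+01 -4.580e+00  6.430e+00  1.000e-02] [12.95 18.25 53.67] [-0.39 -0.2 ]
1.0 [-16.82 -11.83  14.15  -4.56   6.27   0.  ] [13.12 18.33 53.69] [-0.02 -0.02]
 t 31.27 p [0.5705 0.1519 0.0537] F [-15.91 -12.32  14.28] T [-4.81  5.95  0.04] w 0.166
```

Run:
```python
from push import *
z=.0558;u=np.array([20,23.2])
robot.servo_line([*(O+R@u/1000),z],ori=cori(.75,.4),speed=.02)
for i in range(4):
    robot.dwell(.4); f=F(); print(f.round(2),pl().round(2),tilt().round(2))
p,d=robot.grab_frame('scene');np.savez('scene4.npz',p=p,d=d)
p,d=robot.grab_frame('top')
cv2.imwrite('pics/top4.png',cv2.cvtColor(p,cv2.COLOR_RGB2BGR))
from ov import ov
ov('scene4.npz','pics/ov4.png',[10])
st()
```

```text
[-15.29 -13.47  11.95  -5.24   5.64   0.  ] [13.07 18.47 53.78] [ 0.01 -0.01]
[-14.9  -13.79  12.2   -5.22   5.65   0.  ] [13.13 18.52 53.8 ] [ 0.02 -0.  ]
[-1.544e+01 -1.365e+01  1.217e+01 -5.240e+00  5.660e+00  1.000e-02] [13.12 18.52 53.79] [ 0.02 -0.  ]
[-14.72 -13.33  12.39  -5.24   5.64   0.03] [13.09 18.52 53.79] [ 0.02 -0.  ]
 t 33.55 p [0.5705 0.1521 0.0538] F [-14.08 -14.45  12.13] T [-5.53  5.44  0.01] w 0.164
```

View pics/ov4.png

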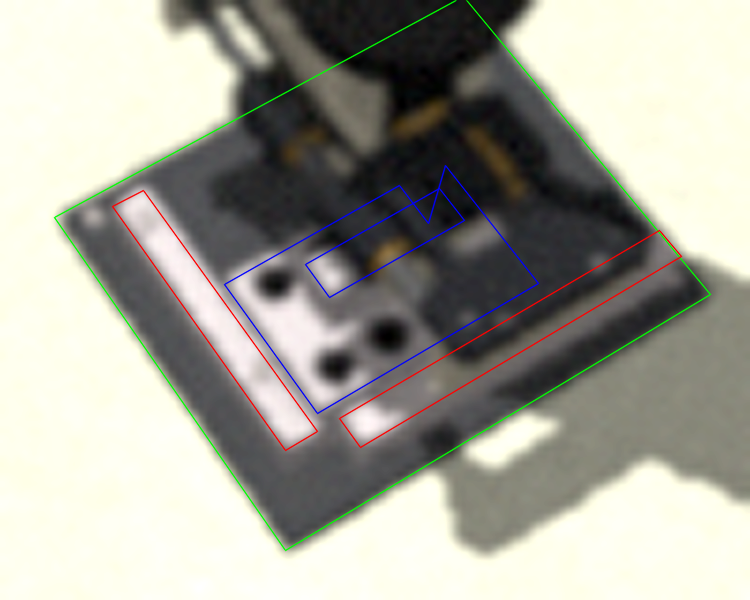

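View pics/top4.png

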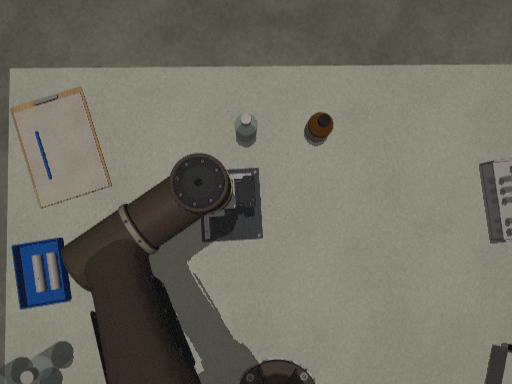

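Run:
```python
import numpy as np,cv2
a=np.load('scene0.npz')['p'];b=np.load('scene4.npz')['p']
cv2.imwrite('pics/cmp.png',cv2.cvtColor(np.vstack([cv2.resize(x[140:310,140:440],None,fx=1.7,fy=1.7) for x in(a,b)]),cv2.COLOR_RGB2BGR))
```

```text
(no output)
```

View pics/cmp.png

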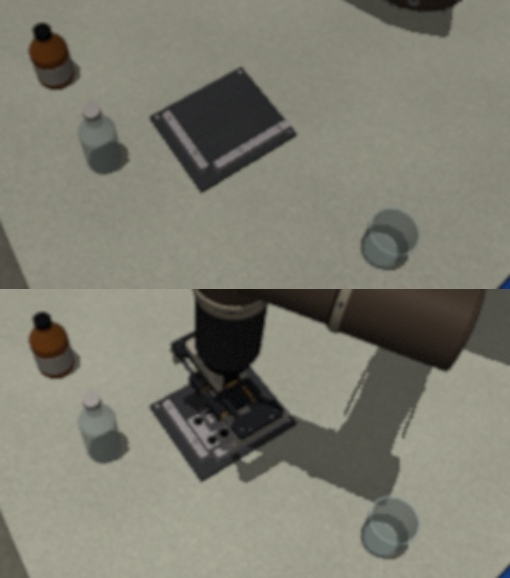

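All three bystanders are where they were: beaker at about (390,240) and (390,530) in the two halves, bottles unchanged. The block is seated and the forces are steady, so I'm handing in.

Run:
```python
from push import *
f=F(); print(f.round(2),pl().round(2),tilt().round(2)); st()
robot.job_done()
```

```text
[-14.86 -13.61  12.28  -5.27   5.67   0.02] [13.09 18.51 53.77] [ 0.01 -0.  ]
 t 33.63 p [0.5705 0.1521 0.0538] F [-14.35 -14.16  12.01] T [-5.52  5.41  0.05] w 0.168
the job is handed in; nothing more can be done
```

I gripped the tube block by its bar and turned it about 148° so the notch faces away from the fence corner. I then set it on the plate, pushed it against the side fence and the end fence, and handed in at 33.6 s still holding it pressed.

**Forces at hand-in:** the wrist read about 14.9 N toward the end fence, 13.6 N toward the side fence and 12 N down, steady over the last 2 s. Plate friction takes part of these. From the sliding readings I judge the push on each fence at roughly 8–14 N, but I could not measure fence contact directly.

**Position:** the tool was within 0.1° of vertical, and its yaw was about 0.1° off the plate's when last read, before the final tilt trim. In the scene camera the block's outline matched the home pose to within a few mm. Both pushes ended in a clear hard stop, and the bottles and beaker had not moved in the pictures.

**Checks that disagreed:**
- The start heading measured about 148° from the final one, slightly outside the stated 35–145°. The notch and the 180° sense were clear in both cameras, so I went ahead.
- I gripped the bar a few mm off centre: the end stop came at tool x about 12.6 mm instead of 10.
- While pressing, the tool leaned about 0.8°, and I trimmed that out. I could not measure the block's own tilt to that precision; I estimate it is under about 1°.

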